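# Seat the ejector plate of a vegetable cutter

### The job

The white ejector plate sits loose and high on the spindle of the opened vegetable cutter. With a fingertip against one of its paddles, turn the plate round until the notch in its rim is over the steel key of the drive flange, then press down on its hub until the plate is seated fully home, flat on the flange, and let go. Do not lift the plate, and leave the nut and the cup on the machine's deck where they stand.

Things in the scene. Friction and masses are not known exactly. Their poses are not given: they have to be found in the camera images.
- plate: white plastic ejector plate, a disc 170 mm in diameter, 9 mm thick, loose on the spindle (1 mm play all round, 0.25 to 0.4 kg). Origin: centre of its underside; z up; its rim notch is along its +x, its two paddles along +y and -y. It starts 12 mm above its seat, 40 to 180 degrees out of line. It turns freely either way (about 1 N at a paddle) and stays where it is left
- notch (a point): middle of the notch, 80 mm from the plate's axis, at the plate's upper face. The notch is a straight slot 16 mm wide, open at the rim and 22 mm deep towards the hub
- hub_top (a point): centre of the flat top of the plate's closed round hub, 43 mm in diameter, 62 mm above the plate's underside, on its axis: where to press
- paddle_left (a point): top edge, mid length, of the paddle on the plate's +y side: an upright radial rib 8 mm thick, 30 mm tall above the plate's upper face, reaching from 27 to 79 mm from the plate's axis; the point is 53 mm from the axis
- paddle_right (a point): the same for the paddle on the plate's -y side
- flange: round steel drive flange of the cutter, 230 mm in diameter, 12 mm thick, fixed (the drive is braked). Origin: centre of its underside, on the spindle axis, 100 mm above the table; the plate's seat is its upper face, 12 mm above the origin. Its own +x points to the key
- key (a point): top of the key, 80 mm from the axis: a dark steel bar lying radially on the flange, 10 mm wide, 11 mm high with a rounded top, from 66 to 112 mm from the axis, so that its outer 27 mm show past the plate's rim
- cutter: the machine's white housing, fixed, 250 mm (its x) by 360 mm (its y) by 100 mm high; origin on the table below the spindle axis; the free deck is on its +y side
- nut: black thumb nut, 34 mm in diameter, 28 mm tall, standing on the deck; origin under its centre. A bystander
- cup: small steel cup, 56 mm wide, 65 mm tall, standing on the deck; origin under its centre. A bystander
- ring (a joint): travel of the push-fit ring hidden under the plate's middle: 0 m at the start, holding the plate 12 mm above its seat; 0.012 m when pushed down flush. With the notch over the key some 4 to 10 N on the hub slides plate and ring down; the ring does not spring back. Pressed out of line, the plate stops on the key, perhaps leaning a little, and can still be turned
Mind the look-alikes: they are no part of the job. What is shaped like the plate but blue or green is not meant.

How it is judged:
By the outcome, as a careful person would: the job done as asked, in the order asked, and still so for the second after the job is handed in, with the robot touching nothing.
It also fails if it takes over 51 s, if anything falls off the work surface, if the arm or the gripper's body presses on something with over 40 N, if the wrist force passes 120 N, or if a joint passes its speed limit or range.

### The arm

A 6-joint arm with a two-finger parallel gripper is mounted at the origin on the work surface. World frame = base frame: x ahead of the robot, y to its left, z up, the work surface at z = 0. Lengths are in m, angles in degrees, forces in N, time in s.
With the tool pointing down it reaches from about 0.325 to 1 m from the base axis. Payload 5.1 kg.
Tool frame: the origin (TCP) lies where the fingers leave the gripper's body, on its centre line; the fingertips stand 73 mm ahead of it and the grasp point (between the pads) lies 54 mm ahead of it; x points along the fingers, z is the direction in which the jaws open and shut, and the axes are right-handed (so a half turn about x gives the same grasp; the last joint's range is limited). The gripper opens to 85 mm and grips with 20 to 120 N. Pads are 22 mm wide; open, the fingers measure 114 mm over their backs; the gripper's body (76 mm by 85 mm) begins 54 mm behind the grasp point. The pads swing forward as they close: fully open they stand 13 mm farther back than shut.
Start: joints at [-77.899, 7.093, 94.555, -0, 78.352, -4.733], TCP at [0.188, -0.622, 0.304] pointing down, gripper open.
Joint ranges: [-149.61, 149.61], [-58.7, 133.49], [1.44, 155.28], [-77.14, 257.14], [18.33, 153.61], [-166.67, 166.67]. Speed limits (degrees/s): [147.25, 147.25, 180, 180, 180, 180].

### API

Orientations are given as a 3x3 rotation matrix whose columns are the frame's x, y, z axes.
In Python, from station import ctrl gives the robot as it stands.
- The arm moves only by the tool play_rows, never from a script. Its argument "rows" is a list of rows, each a list of 5 numbers: the shift along the tool's x, y, z in m, then the turn about the tool's x in rad, then the gripper's target within -1 to 1 (shut at 1, half-way at 0, fully open at -1). In form: [[tx, ty, tz, yaw, claw], ...]. A call has 1 to 12 rows; each row is the pose to reach, as a shift and turn from the pose commanded when the call began, along the tool's axes at that moment; what a row does not reach only later rows make up. A row lasts 1/12 s, in which the tool goes at most 41.7 mm and 7.16 degrees, less where a joint would pass 70% of its speed; a pose out of reach is approached as far as the arm can. A call with a gripper value outside its range is refused whole. The fingers move at their own pace and stop on an object; "newtons" is the grip in N (left out, the last holds). Time passes only in rows, so rows that repeat a pose let the fingers close. It gives the time, the measured TCP pose, the force and the opening at its end, in the units of the state.
- ctrl.state(): the state, without advancing time (a new reading comes with each control period).
- ctrl.get_image(name): name is "scene" or "top"; returns the picture (384x512x3 uint8, blue, green, red); there is no depth.
- ctrl.camera_info(name): a dict with "fx", "fy", "cx", "cy" (pixels), "rvec" (rotation vector, rad) and "tvec" (3), from world to camera coordinates, as OpenCV has them. Camera axes: x right, y down, z forward; pixel columns grow to the right and rows downward; lengths in m; the calibration is good to about 2 mm. A picture is of the moment at which its call begins. camera_info takes no time and is no camera call.
- ctrl.hand_in(): hands the job in, once; it reports no verdict.
Trained networks look in the newest picture that a camera, given by its name, has taken for a name from the list of things; names that differ only in an ending like _2 or _b are one class to them, and where a whole thing is asked for, a point or a joint stands for the part that bears it (a point fixed in the world has none). Each returns a list of dicts, best first, with "conf" (0 to 1); they miss things now and then, are a little off and sometimes report something else, mostly with a low value. They report only what shows in the picture. A call takes as long as a camera call. They do not tell look-alikes from the thing itself.
- ctrl.look_for(camera, query): "at" ([column, row] in pixels, amid what is visible of it).
The state is a dict: "time_s": time; "joint_positions": joint angles; "qvel": joint speeds; "effort": joint torques, N m; "position": TCP position; "tcp_rot": TCP orientation; "contact_force": force on the tool from outside, world axes, zero at the start; "torque": the same for the moment, N m; "width": finger opening in m.
Only numpy, scipy, OpenCV 4.12 (cv2) and the standard library are available. Lean on these libraries where they do the work, as an engineer would, in place of code of your own. Each camera call takes 0.05 s, during which the arm holds its last target.

## Working session

There is one attempt and no reset: what is moved stays moved. The work goes in short steps, Python scripts to look and compute and a tool call to move; the robot and the scene stay as the last step left them, time stands still between calls to the robot, and variables do not carry over. Pictures are saved under pics/ and viewed, and the job is handed in when it is done.

Besides the shell and the picture viewer there is one more tool, called after "Request:" as a command line: name --pt "numbers of a row" for each row, then --argument value for the rest. play_rows: Moves the arm, as the interface text tells. Its arguments: {"type":"object","properties":{"rows":{"type":"array","items":{"type":"array","items":{"type":"number"}}},"newtons":{"type":"number"}},"required":["rows"]}

```bash
mkdir -p pics; ls; python3 - <<'E'
from station import ctrl
import cv2,json
s=ctrl.state();print({k:s[k] for k in ("time_s","position","tcp_rot","width","contact_force")})
for n in ("scene","top"):
    im=ctrl.get_image(n);cv2.imwrite(f"pics/{n}0.png",im);print(n,ctrl.camera_info(n))
    for q in ("plate","notch","hub_top","paddle_left","key","flange","nut","cup"):
        print(q,[(d["at"],round(d["conf"],2)) for d in ctrl.look_for(n,q)][:4])
E
```

```text
pics
{'time_s': 0.0, 'position': array([ 0.18810169, -0.62170509,  0.30267018]), 'tcp_rot': array([[-4.22660120e-04,  9.57154963e-01,  2.89575895e-01],
       [ 2.00418506e-03,  2.89576150e-01, -9.57152880e-01],
       [-9.99997902e-01,  1.75813331e-04, -2.04070797e-03]]), 'width': 0.08502477675826618, 'contact_force': array([ 0.25972061, -0.43456708, -0.28049538])}
scene {'fx': 472.3006654533035, 'fy': 472.3006654533035, 'cx': 252.51827630791428, 'cy': 190.4241847730372, 'rvec': array([ 2.00671767,  1.26799183, -0.56191111]), 'tvec': array([-0.25380432, -0.16175999,  1.45172123])}
plate [([289.1, 156.9], 0.58), ([250.6, 222.7], 0.56)]
notch [([287.3, 160.6], 0.69), ([119.5, 284.1], 0.63), ([249.5, 222.1], 0.56)]
hub_top [([288.0, 156.2], 0.95), ([249.4, 217.3], 0.75), ([119.0, 281.9], 0.67)]
paddle_left [([288.8, 157.0], 0.67), ([251.0, 221.1], 0.66), ([120.7, 286.0], 0.57), ([251.1, 251.3], 0.32)]
key [([248.2, 223.9], 0.69), ([251.1, 254.0], 0.67)]
flange [([253.5, 250.0], 0.86)]
nut [([306.7, 184.9], 0.51)]
cup [([334.6, 199.3], 0.82), ([249.7, 223.5], 0.16)]
top {'fx': 480.2878577236517, 'fy': 480.2878577236517, 'cx': 252.57150839573345, 'cy': 195.26453331065696, 'rvec': array([ 2.12103553, -2.17835978,  0.18869257]), 'tvec': array([0.04119928, 0.4774398 , 1.00792067])}
plate [([141.8, 300.1], 0.73), ([197.0, 184.9], 0.73)]
notch [([257.0, 156.4], 0.89), ([142.7, 297.7], 0.81), ([385.2, 195.9], 0.71), ([244.9, 192.6], 0.6)]
hub_top [([383.2, 194.9], 0.79), ([142.5, 299.3], 0.61), ([256.0, 155.7], 0.59)]
paddle_left [([143.2, 300.7], 0.97), ([259.6, 160.4], 0.6), ([385.7, 196.2], 0.56)]
key [([244.1, 195.0], 0.68)]
flange []
nut [([168.9, 195.4], 0.78), ([256.5, 155.7], 0.28)]
cup [([160.3, 145.8], 0.71), ([197.3, 184.3], 0.21)]
```

```bash
python3 - <<'E'
import cv2
a=cv2.imread("pics/top0.png");cv2.imwrite("pics/topc.png",cv2.resize(a[60:300,130:430],None,fx=2.5,fy=2.5,interpolation=cv2.INTER_CUBIC))
E
```

```text
(no output)
```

View pics/scene0.png

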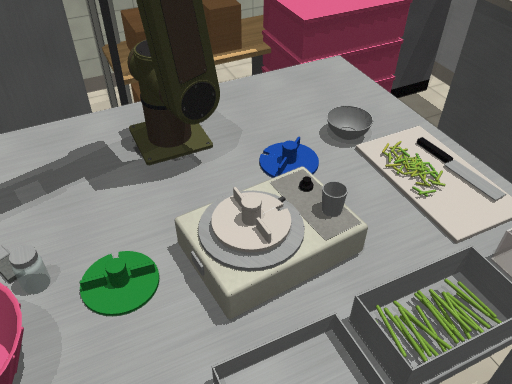

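View pics/top0.png

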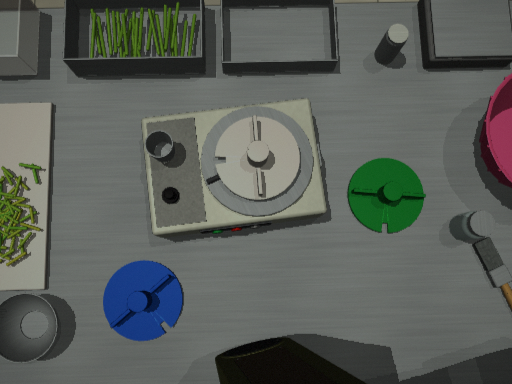

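View pics/topc.png

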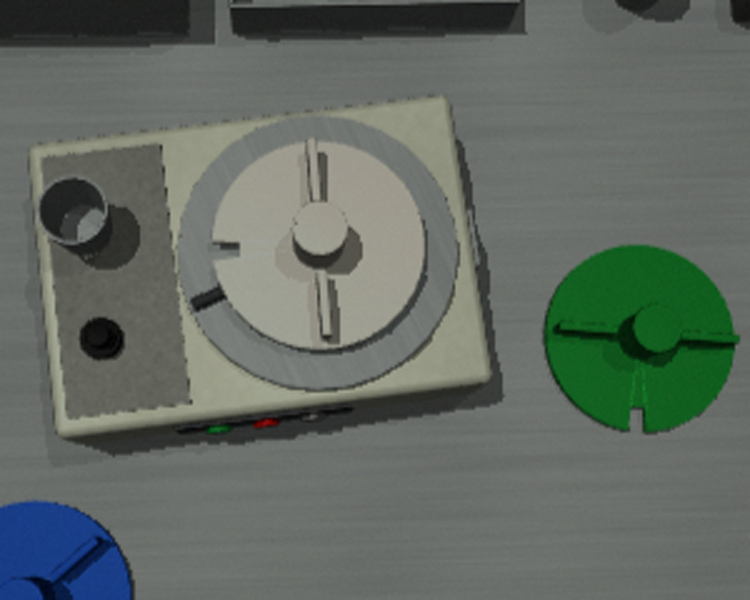

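```bash
cat > h.py <<'E'
import numpy as np,cv2
from station import ctrl
def cam(n):
    i=ctrl.camera_info(n);K=np.array([[i['fx'],0,i['cx']],[0,i['fy'],i['cy']],[0,0,1.]]);return K,np.array(i['rvec']),np.array(i['tvec'])
def proj(n,P):
    K,r,t=cam(n);return cv2.projectPoints(np.array(P,float).reshape(-1,3),r,t,K,None)[0].reshape(-1,2)
def unproj(n,uv,z):
    K,r,t=cam(n);R=cv2.Rodrigues(r)[0];C=-R.T@t
    d=R.T@np.linalg.inv(K)@np.array([uv[0],uv[1],1.]);return C+d*(z-C[2])/d[2]
def circ(c,r,z,n=90):
    a=np.linspace(0,2*np.pi,n);return np.c_[c[0]+r*np.cos(a),c[1]+r*np.sin(a),0*a+z]
E
python3 - <<'E'
from h import *
f=lambda u,v:(130+u/2.5,60+v/2.5)
def fl(u,v,z): return unproj("top",f(u,v),z)
hub=fl(320,228,.124+.062);print("hub",hub)
print("hub scene",unproj("scene",(251,199),.186), proj("scene",[hub]))
# flange circle extents
print("flange", (fl(178,253,.112)+fl(458,253,.112))/2,(fl(318,117,.112)+fl(318,389,.112))/2)
print("plate", (fl(212,246,.133)+fl(426,246,.133))/2)
c=hub[:2]
for nm,p,z in (("key in",(222,292),.123),("key out",(192,302),.123),("notch",(225,250),.133),("padA",(312,142),.163),("padB",(327,338),.163),("nut",(102,335),.128),("cup",(72,205),.165)):
    q=fl(*p,z);d=q[:2]-c;print(nm,q.round(4),np.hypot(*d).round(4),np.degrees(np.arctan2(d[1],d[0])).round(1))
E
```

```text
hub [0.53900506 0.01918349 0.186     ]
hub scene [0.53531195 0.02238096 0.186     ] [[250.36350425 200.56250793]]
flange [0.53668345 0.01848124 0.112     ] [0.53872624 0.01866631 0.112     ]
plate [0.53757224 0.01833872 0.133     ]
key in [0.504 0.097 0.123] 0.0853 114.2
key out [0.4965 0.1211 0.123 ] 0.1104 112.7
notch [0.5361 0.0935 0.133 ] 0.0744 92.2
padA [0.6141 0.0225 0.163 ] 0.0752 2.6
padB [0.4584 0.0156 0.163 ] 0.0807 -177.4
nut [0.4707 0.1921 0.128 ] 0.1859 111.5
cup [0.567  0.2095 0.165 ] 0.1924 81.6
```

```bash
python3 - <<'E'
from h import *
a=cv2.imread("pics/top0.png");b=cv2.imread("pics/scene0.png")
A=cv2.resize(a[100:222,198:320],(600,600),interpolation=cv2.INTER_CUBIC)
B=cv2.resize(b[172:272,185:320],(800,592),interpolation=cv2.INTER_CUBIC)
cv2.imwrite("pics/A.png",A);cv2.imwrite("pics/B.png",B)
E
```

```text
(no output)
```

View pics/A.png

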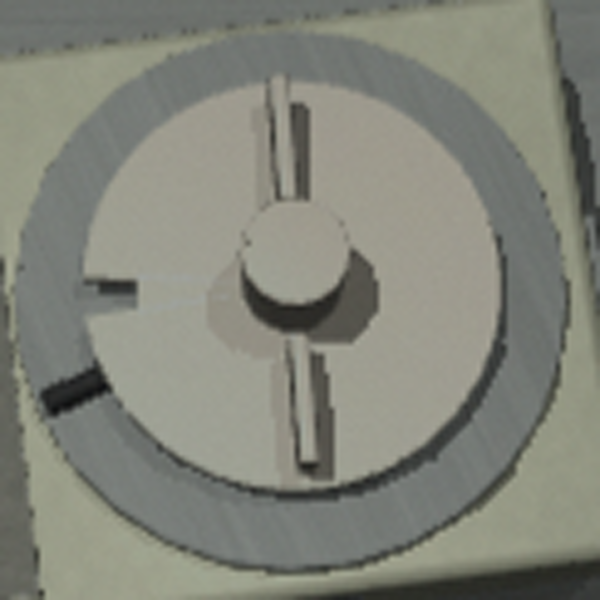

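View pics/B.png

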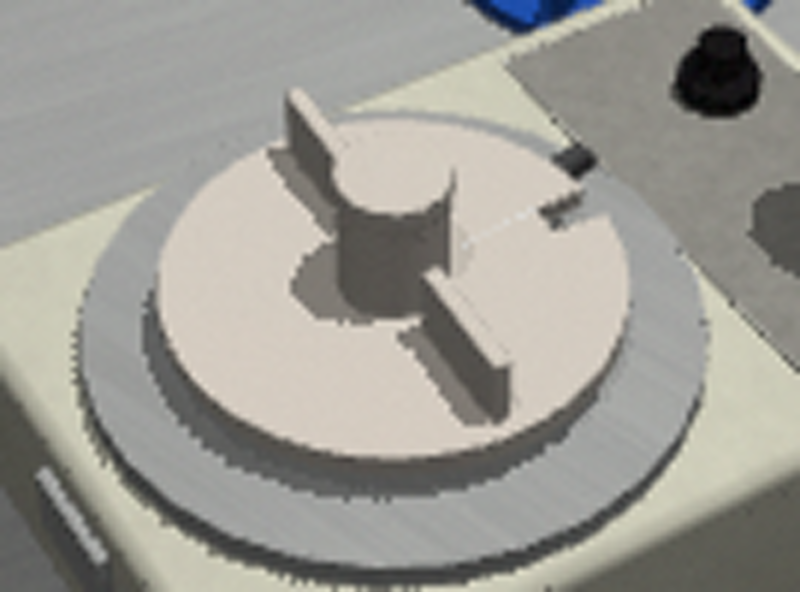

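Candidates for the plate, in top-view pixels:
- White on the cutter: (257,157).
- Green: (385,196), a look-alike.
- Blue: (142,300), a look-alike.

I choose the white one. The close crop shows its notch on the left of the rim at about 92°. The single dark key is just below-left at about 112.5°. The turn is therefore about +20°, counter-clockwise from above, which is less than the 40° or more stated. I'll re-measure after the push.

I'll push the near paddle (world −x side) toward −y with the shut fingertip.

Request:
play_rows --pt "0 0.03 -0.035 0 1" --pt "0 0.056 -0.067 0 1" --pt "0 0.082 -0.099 0 1" --pt "0 0.108 -0.131 0 1" --pt "0 0.134 -0.163 0 1" --pt "0 0.16 -0.195 0 1" --pt "0 0.186 -0.227 0 1" --pt "0 0.212 -0.259 0 1" --pt "0 0.238 -0.291 0 1" --pt "0 0.264 -0.323 0 1" --pt "0 0.28 -0.34 0 1" --pt "0 0.28 -0.34 0 1" --newtons 60

```text
time_s: 1.9
position: [0.3589, -0.2123, 0.3043]
tcp_rot: [[0.002, 0.956, 0.295], [0.0, 0.295, -0.956], [-1.0, 0.002, 0.0]]
contact_force: [0.4, -1.1, 0.1]
width: 0.0001
```

Request:
play_rows --pt "0 0.025 -0.03 0 1" --pt "0 0.05 -0.06 0 1" --pt "0 0.075 -0.09 0 1" --pt "0 0.1 -0.12 0 1" --pt "0 0.125 -0.15 0 1" --pt "0 0.15 -0.18 0 1" --pt "0 0.175 -0.21 0 1" --pt "0 0.183 -0.218 0 1" --pt "0 0.183 -0.218 0 1" --pt "0 0.183 -0.218 0 1" --pt "0 0.183 -0.218 0 1"

```text
time_s: 2.82
position: [0.4696, 0.0448, 0.3038]
tcp_rot: [[-0.001, 0.958, 0.288], [-0.001, 0.288, -0.958], [-1.0, -0.001, 0.0]]
contact_force: [-0.2, 0.3, 0.1]
width: 0.0001
```

```bash
python3 - <<'E'
from h import *
s=ctrl.state();print(s['time_s'],s['position'],s['contact_force'])
b=ctrl.get_image("scene");cv2.imwrite("pics/s1.png",cv2.resize(b[120:300,140:380],(800,600),interpolation=cv2.INTER_CUBIC))
p=np.array(s['position']);print(proj("scene",[p-[0,0,.073]]))
E
```

```text
2.8167 [0.46956819 0.04484357 0.30376973] [-0.19151804  0.33009664  0.14652454]
[[247.28228618 161.1634434 ]]
```

View pics/s1.png

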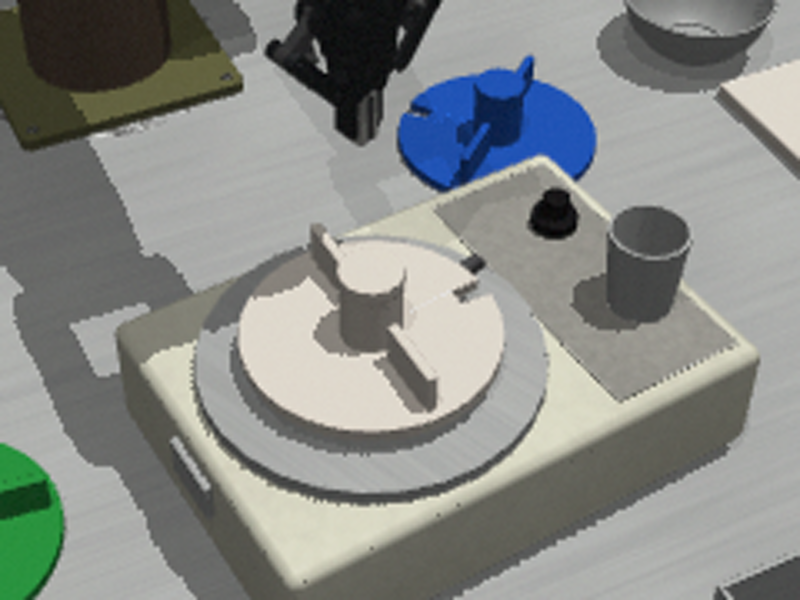

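The closed tip is at crop (357,137), over the near side and clear of the paddle. Next I lower it beside the paddle.

Request:
play_rows --pt "0.01 0.002 -0.006 0 1" --pt "0.03 0.002 -0.006 0 1" --pt "0.05 0.002 -0.006 0 1" --pt "0.068 0.002 -0.006 0 1" --pt "0.08 0.002 -0.006 0 1" --pt "0.085 0.002 -0.006 0 1" --pt "0.085 0.002 -0.006 0 1" --pt "0.085 0.002 -0.006 0 1"

```text
time_s: 3.53
position: [0.4702, 0.0521, 0.2193]
tcp_rot: [[0.001, 0.957, 0.289], [0.0, 0.289, -0.957], [-1.0, 0.001, 0.0]]
contact_force: [-0.1, -0.0, -0.4]
width: 0.0001
```

```bash
python3 - <<'E'
from h import *
s=ctrl.state();print(s['time_s'],s['position'],s['contact_force'])
b=ctrl.get_image("scene");cv2.imwrite("pics/s2.png",cv2.resize(b[160:280,180:340],(800,600),interpolation=cv2.INTER_CUBIC))
E
```

```text
3.5333 [0.47015219 0.05213245 0.21931063] [-0.10452414 -0.0081873  -0.39004671]
```

View pics/s2.png

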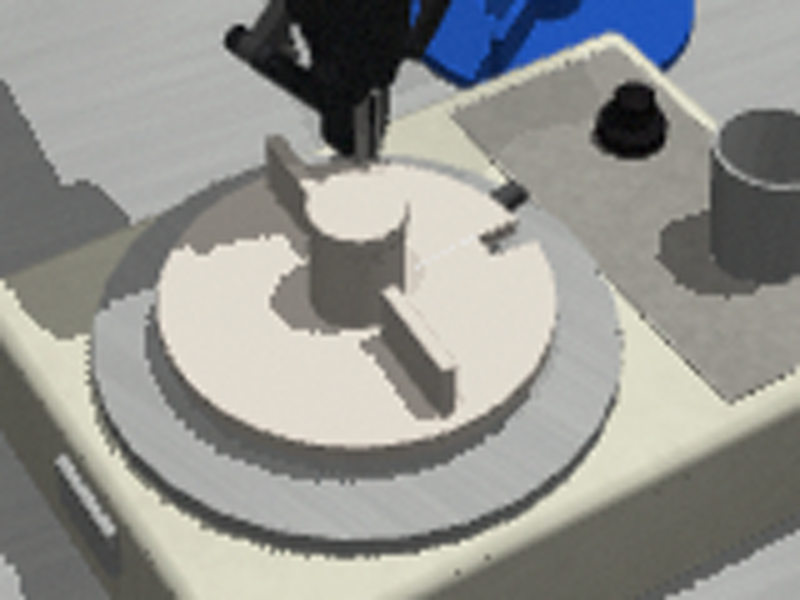

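The tip is beside the near paddle, at crop (360,150). Now I push slowly toward −y.

Request:
play_rows --pt "0 -0.001 0.004 0 1" --pt "0 -0.002 0.008 0 1" --pt "0 -0.004 0.012 0 1" --pt "0 -0.005 0.016 0 1" --pt "0 -0.006 0.02 0 1" --pt "0 -0.007 0.024 0 1" --pt "0 -0.009 0.028 0 1" --pt "0 -0.01 0.032 0 1" --pt "0 -0.011 0.034 0 1" --pt "0 -0.011 0.034 0 1" --pt "0 -0.011 0.034 0 1"

```text
time_s: 4.5
position: [0.4691, 0.0164, 0.2188]
tcp_rot: [[-0.0, 0.957, 0.289], [-0.0, 0.289, -0.957], [-1.0, -0.0, 0.0]]
contact_force: [1.2, -0.1, -0.5]
width: -0.0001
```

```bash
python3 - <<'E'
from h import *
s=ctrl.state();print(s['time_s'],s['position'],s['contact_force'])
b=ctrl.get_image("scene");cv2.imwrite("pics/s3.png",cv2.resize(b[160:280,180:340],(800,600),interpolation=cv2.INTER_CUBIC))
a=ctrl.get_image("top");cv2.imwrite("pics/t3r.png",a);cv2.imwrite("pics/t3.png",cv2.resize(a[100:222,198:320],(600,600),interpolation=cv2.INTER_CUBIC))
E
```

```text
4.5 [0.4691335  0.01637613 0.21876721] [ 1.16217911 -0.08526879 -0.52331087]
```

View pics/s3.png

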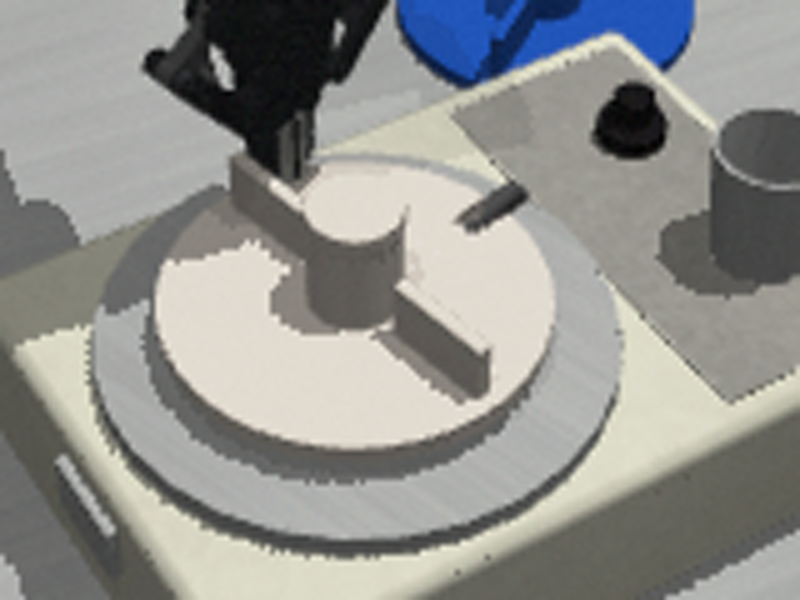

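View pics/t3.png

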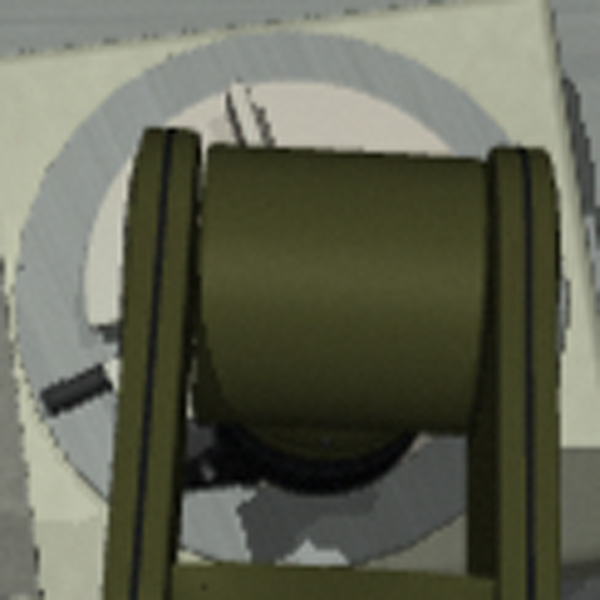

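```bash
python3 - <<'E'
from h import *
def ang(n,p,q,s,o,z):
    P=[unproj(n,(o[0]+u[0]/s,o[1]+u[1]/s),z) for u in (p,q)];d=P[1]-P[0];return P[0].round(4),P[1].round(4),np.degrees(np.arctan2(d[1],d[0]))
print(ang("scene",(425,270),(511,360),5.926,(185,172),.163))
print(ang("scene",(386,292),(456,368),5,(180,160),.163), "s2")
print(ang("scene",(400,285),(491,350),5,(180,160),.163),"s3")
c=np.array([.5378,.0187])
# top: near tip of far paddle
for p in ((268,78),(241,86)):
    q=unproj("top",(198+p[0]*122/600,100+p[1]*122/600),.163)[:2]-c;print(q,np.degrees(np.arctan2(q[1],q[0])))
E
```

```text
(array([0.5684, 0.0197, 0.163 ]), array([0.6188, 0.0272, 0.163 ]), np.float64(8.552463645304718))
(array([0.571 , 0.0195, 0.163 ]), array([0.6208, 0.0261, 0.163 ]), np.float64(7.58997970306305)) s2
(array([0.5699, 0.0264, 0.163 ]), array([0.6181, 0.0432, 0.163 ]), np.float64(19.132754056280994)) s3
[0.07832963 0.00831321] 6.058182350389106
[0.07525871 0.01915656] 14.280953095863216
```

Request:
play_rows --pt "0 -0.001 0.003 0 1" --pt "0 -0.002 0.006 0 1" --pt "0 -0.0025 0.0085 0 1" --pt "0 -0.0025 0.0085 0 1" --pt "0 -0.0025 0.0085 0 1"

```text
time_s: 5.02
position: [0.4693, 0.0075, 0.2189]
tcp_rot: [[-0.0, 0.957, 0.289], [-0.0, 0.289, -0.957], [-1.0, -0.0, 0.0]]
contact_force: [0.7, 0.1, -0.4]
width: -0.0003
```

```bash
cat >> h.py <<'E'
def rot(a):
    a=np.radians(a);return np.array([[np.cos(a),-np.sin(a)],[np.sin(a),np.cos(a)]])
def overlay(img,n,c,plate,key,dz,win,S):
    x0,y0,x1,y1=win
    im=cv2.resize(img[y0:y1,x0:x1],None,fx=S,fy=S,interpolation=cv2.INTER_CUBIC)
    def dr(pts,z,a,col):
        P=np.array(pts)@rot(a).T+c
        q=((proj(n,np.c_[P,np.full(len(P),z)])-[x0,y0]+.5)*S)
        cv2.polylines(im,[np.round(q*8).astype(int)],False,col,1,cv2.LINE_AA,3)
    zt=.112+dz+.009
    dr([(.09,.008),(.063,.008),(.063,-.008),(.09,-.008)],zt,plate,(0,0,255))
    for s in(1,-1):
        dr([(-.004,s*.027),(-.004,s*.079),(.004,s*.079),(.004,s*.027),(-.004,s*.027)],zt+.03,plate,(0,0,255))
    t=np.linspace(0,6.2832,80);e=np.c_[np.cos(t),np.sin(t)]
    dr(e*.085,zt,0,(0,255,0));dr(e*.0215,zt+.053,0,(0,255,0));dr(e*.115,.112,0,(255,0,0))
    dr([(.085,.005),(.112,.005),(.112,-.005),(.085,-.005)],.122,key,(0,255,255))
    return im
E
python3 - <<'E'
from h import *
s=ctrl.state();print(s['time_s'],s['position'],s['contact_force'])
b=ctrl.get_image("scene");cv2.imwrite("pics/s4r.png",b)
c=np.array([.5378,.0187])
cv2.imwrite("pics/s4.png",cv2.resize(b[170:270,190:315],None,fx=6,fy=6,interpolation=cv2.INTER_CUBIC))
t=cv2.imread("pics/top0.png");cv2.imwrite("pics/o0.png",overlay(t,"top",c,92.5,112.5,.012,(198,100,320,222),4.9))
cv2.imwrite("pics/o0s.png",overlay(cv2.imread("pics/scene0.png"),"scene",c,92.5,112.5,.012,(190,170,315,270),6))
E
```

```text
5.0167 [0.46932203 0.00748447 0.21891887] [ 0.67618808  0.05050466 -0.43167395]
```

View pics/s4.png

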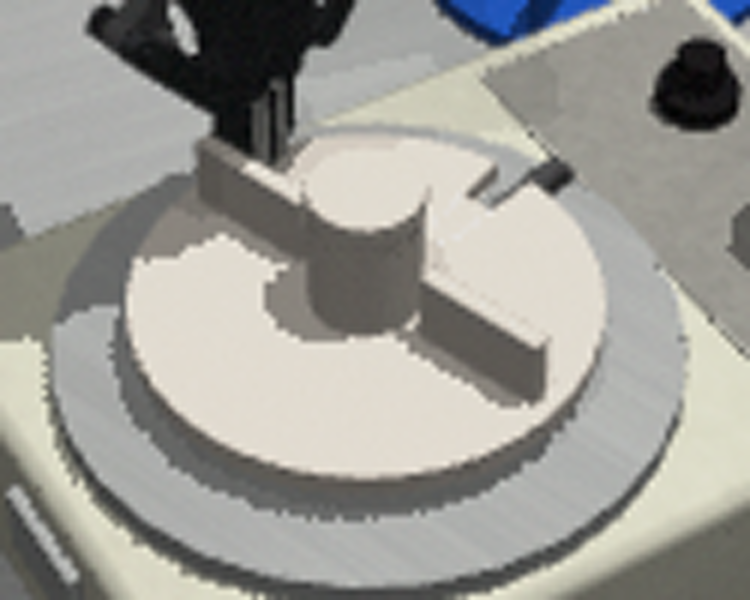

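View pics/o0.png

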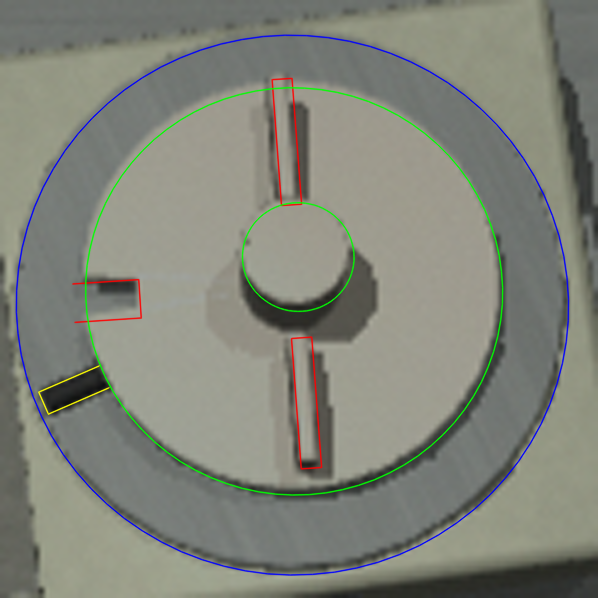

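View pics/o0s.png

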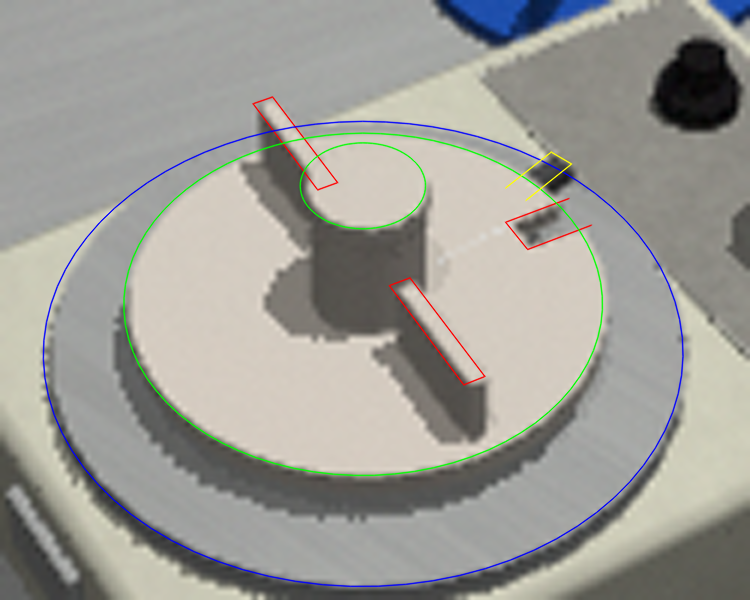

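```bash
python3 - <<'E'
from h import *
b=cv2.imread("pics/s4r.png");c=np.array([.5378,.0187])
ims=[overlay(b,"scene",c,a,112.5,.012,(245,180,305,245),6.5) for a in (108,112.5)]
cv2.imwrite("pics/o4.png",np.hstack(ims))
E
```

```text
(no output)
```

View pics/o4.png

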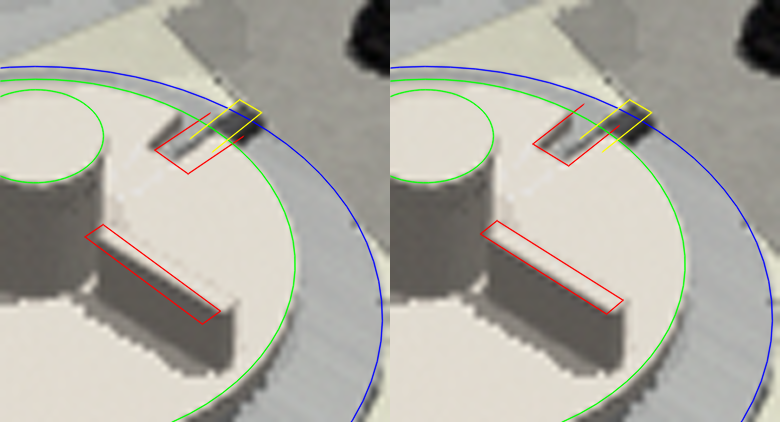

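The scene view suggests about 112–115°. I'll back off and get a clear top view to measure it properly.

Request:
play_rows --pt "0 0.002 -0.006 0 1" --pt "0 0.003 -0.014 0 1" --pt "-0.02 0.003 -0.016 0 1" --pt "-0.06 0.003 -0.016 0 1" --pt "-0.09 0.003 -0.016 0 1" --pt "-0.1 -0.01 0.02 0 1" --pt "-0.1 -0.02 0.06 0 1" --pt "-0.1 -0.03 0.1 0 1" --pt "-0.1 -0.04 0.14 0 1" --pt "-0.1 -0.05 0.18 0 1" --pt "-0.1 -0.06 0.22 0 1" --pt "-0.1 -0.06 0.22 0 1"

```text
time_s: 6.07
position: [0.4755, -0.2251, 0.3189]
tcp_rot: [[-0.0, 0.959, 0.284], [-0.002, 0.284, -0.959], [-1.0, -0.001, 0.002]]
contact_force: [-0.6, 1.2, 0.3]
width: 0.0001
```

```bash
python3 - <<'E'
from h import *
s=ctrl.state();print(s['time_s'],s['position'],s['contact_force'])
t=ctrl.get_image("top");b=ctrl.get_image("scene");cv2.imwrite("pics/t5r.png",t);cv2.imwrite("pics/s5r.png",b)
c=np.array([.5378,.0187])
cv2.imwrite("pics/t5.png",cv2.resize(t[100:222,198:320],None,fx=4.9,fy=4.9,interpolation=cv2.INTER_CUBIC))
cv2.imwrite("pics/o5.png",overlay(t,"top",c,112.5,112.5,.012,(198,100,320,222),4.9))
E
```

```text
6.0667 [ 0.47549644 -0.22509313  0.31885334] [-0.61765724  1.23414737  0.27301313]
```

View pics/t5.png

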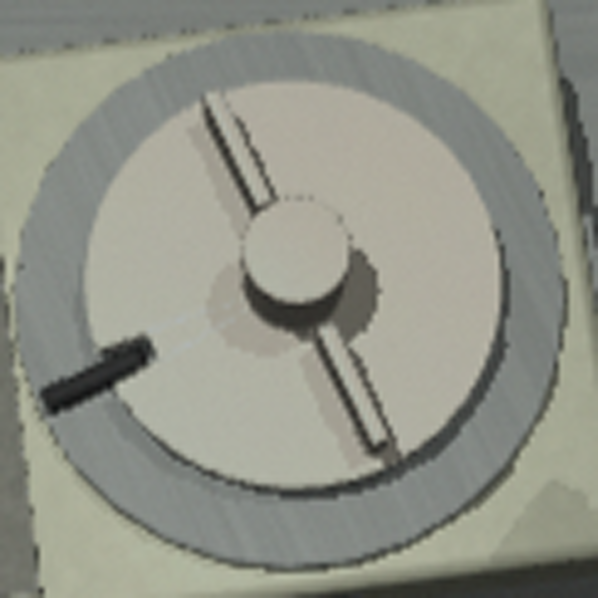

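View pics/o5.png

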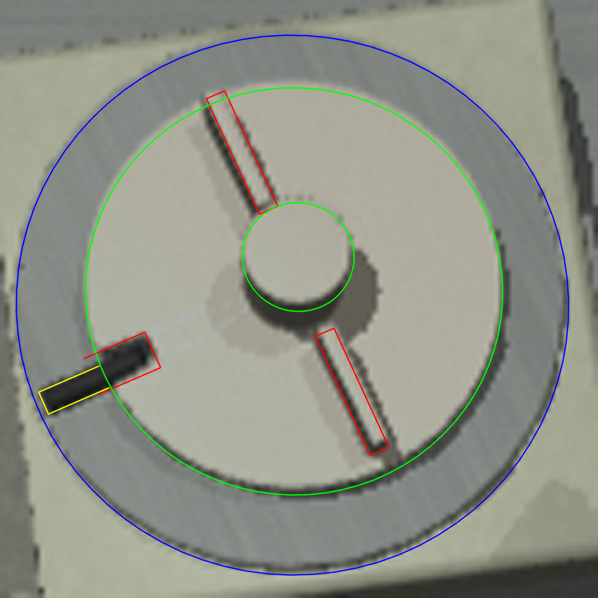

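```bash
python3 - <<'E'
from h import *
t=cv2.imread("pics/t5r.png");
z=t[162:190,200:236];cv2.imwrite("pics/z5.png",cv2.resize(z,None,fx=20,fy=20,interpolation=cv2.INTER_NEAREST))
c=np.array([.5378,.0187])
from scipy.ndimage import map_coordinates
g=cv2.cvtColor(t,cv2.COLOR_BGR2GRAY).astype(float)
# tangential profiles: key outside (z=.122) and notch (z .133)
def prof(r,z,a):
    P=np.c_[c[0]+r*np.cos(np.radians(a)),c[1]+r*np.sin(np.radians(a)),np.full(len(a),z)]
    q=proj("top",P);return map_coordinates(g,[q[:,1],q[:,0]],order=1)
a=np.arange(100,126,1.)
print(a.astype(int))
for r in (.095,.1,.105):print("key",r,prof(r,.122,a).astype(int))
for r in (.066,.070,.074,.078,.082):print("notch",r,prof(r,.133,a).astype(int))
E
```

```text
[100 101 102 103 104 105 106 107 108 109 110 111 112 113 114 115 116 117
 118 119 120 121 122 123 124 125]
key 0.095 [135 135 136 135 135 135 136 136 130  94  57  46  48  41  31  29  68 113
 137 136 136 136 135 136 137 136]
key 0.1 [136 137 137 136 137 138 139 138 130  99  64  45  46  40  31  30  69 121
 140 139 137 137 138 137 137 137]
key 0.105 [135 135 135 135 135 133 133 133 127 102  59  43  48  40  31  38  74 125
 132 133 135 134 135 135 136 138]
notch 0.066 [174 175 175 174 171 152 124  90  63  54  49  47  45  46  58  86 116 135
 158 173 175 175 176 175 175 174]
notch 0.07 [174 174 174 174 170 165 136 101  69  50  39  39  42  42  41  46  62 103
 143 166 174 175 176 176 176 176]
notch 0.074 [174 175 175 175 175 165 142  86  62  55  47  42  46  48  44  38  41  80
 125 164 176 175 175 175 176 176]
notch 0.078 [175 175 175 175 173 166 139  99  58  46  36  42  46  48  43  39  41  81
 136 169 176 176 176 176 176 176]
notch 0.082 [174 174 174 173 172 166 142  90  76  66  58  48  45  47  43  38  41  80
 139 167 172 172 169 165 160 154]
```

View pics/z5.png

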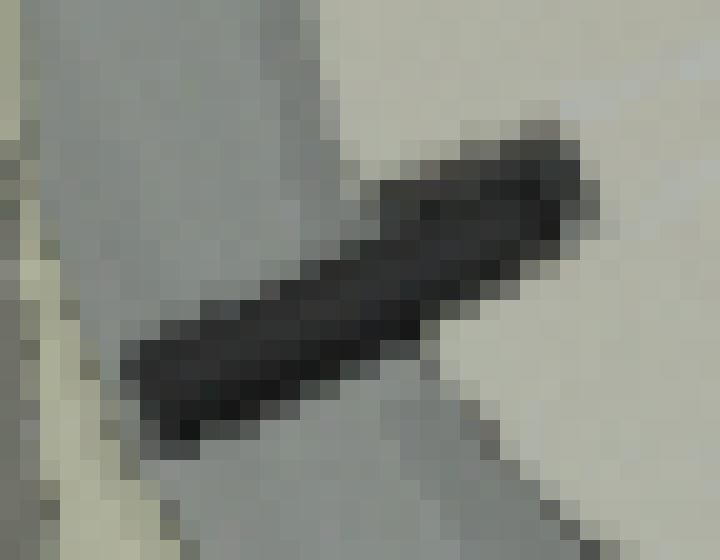

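In the top view, the notch is centred at about 112.1° (edges 106.6° and 117.6° at r = 74 mm). The key's top is at about 112–112.5°. They are aligned to within about 1°, inside the tolerance, so I go to the hub and press.

Request:
play_rows --pt "0 0.018 -0.03 0 1" --pt "0 0.036 -0.06 0 1" --pt "0 0.054 -0.09 0 1" --pt "0 0.072 -0.12 0 1" --pt "0 0.09 -0.15 0 1" --pt "0 0.108 -0.18 0 1" --pt "0 0.124 -0.207 0 1" --pt "0 0.129 -0.216 0 1" --pt "0.02 0.129 -0.216 0 1" --pt "0.04 0.129 -0.216 0 1" --pt "0.046 0.129 -0.216 0 1" --pt "0.046 0.129 -0.216 0 1"

```text
time_s: 7.17
position: [0.535, 0.0249, 0.2705]
tcp_rot: [[-0.005, 0.957, 0.291], [0.0, 0.291, -0.957], [-1.0, -0.004, -0.002]]
contact_force: [-0.3, -0.2, -0.4]
width: -0.0002
```

```bash
python3 - <<'E'
from h import *
s=ctrl.state();print(s['time_s'],s['position'],s['contact_force'])
b=ctrl.get_image("scene");cv2.imwrite("pics/s6.png",cv2.resize(b[170:270,190:315],None,fx=6,fy=6,interpolation=cv2.INTER_CUBIC))
E
```

```text
7.1667 [0.53499646 0.02487866 0.2704961 ] [-0.28052358 -0.22030681 -0.41389828]
```

View pics/s6.png

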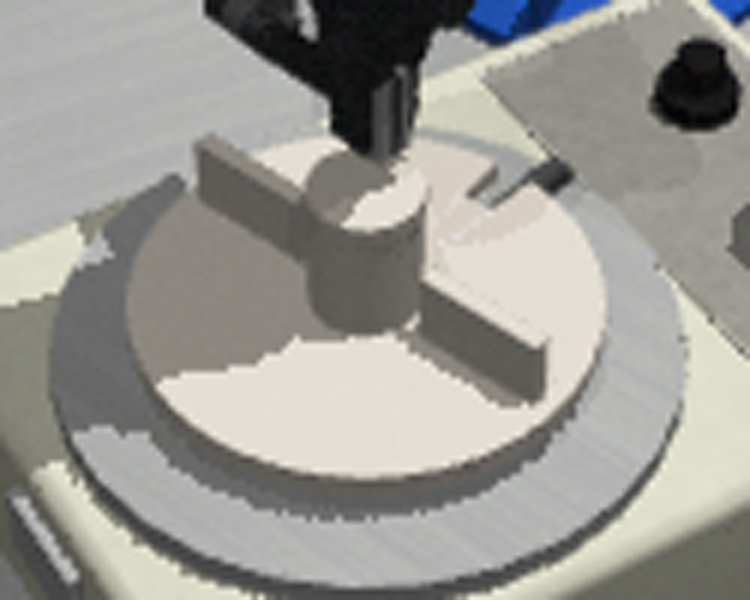

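The tip is just above the hub at crop (390,150), about 7 mm off centre. I correct that and then press down slowly.

Request:
play_rows --pt "0 0.002 0.007 0 1" --pt "0 0.002 0.007 0 1" --pt "0.004 0.002 0.007 0 1" --pt "0.008 0.002 0.007 0 1" --pt "0.011 0.002 0.007 0 1" --pt "0.013 0.002 0.007 0 1" --pt "0.015 0.002 0.007 0 1" --pt "0.017 0.002 0.007 0 1" --pt "0.017 0.002 0.007 0 1"

```text
time_s: 7.97
position: [0.5404, 0.0178, 0.2562]
tcp_rot: [[-0.0, 0.957, 0.29], [-0.0, 0.29, -0.957], [-1.0, -0.0, 0.0]]
contact_force: [-1.6, 0.6, 3.0]
width: -0.0003
```

Request:
play_rows --pt "0.001 0 0 0 1" --pt "0.002 0 0 0 1" --pt "0.003 0 0 0 1" --pt "0.004 0 0 0 1" --pt "0.005 0 0 0 1" --pt "0.005 0 0 0 1"

```text
time_s: 8.47
position: [0.5404, 0.0177, 0.2513]
tcp_rot: [[-0.0, 0.957, 0.29], [-0.0, 0.29, -0.957], [-1.0, -0.0, 0.0]]
contact_force: [-2.7, -0.9, 4.8]
width: 0.0002
```

Request:
play_rows --pt "0.001 0 0 0 1" --pt "0.002 0 0 0 1" --pt "0.003 0 0 0 1" --pt "0.004 0 0 0 1" --pt "0.005 0 0 0 1" --pt "0.005 0 0 0 1"

```text
time_s: 8.97
position: [0.5404, 0.0178, 0.2466]
tcp_rot: [[-0.0, 0.957, 0.29], [-0.0, 0.29, -0.957], [-1.0, -0.0, 0.0]]
contact_force: [-3.7, -0.8, 6.1]
width: 0.0001
```

Request:
play_rows --pt "0.001 0 0 0 1" --pt "0.002 0 0 0 1" --pt "0.003 0 0 0 1" --pt "0.003 0 0 0 1"

```text
time_s: 9.3
position: [0.5405, 0.0177, 0.2466]
tcp_rot: [[-0.001, 0.957, 0.29], [-0.0, 0.29, -0.957], [-1.0, -0.001, 0.0]]
contact_force: [-11.3, -0.3, 18.2]
width: -0.0001
```

It stopped hard at TCP z = 0.2466, so the tip is at 0.1736 against an expected seated hub height of 0.174, with 18 N. I retreat straight up and away, then look.

Request:
play_rows --pt "-0.005 0 0 0 1" --pt "-0.02 0 0 0 1" --pt "-0.05 0 0 0 1" --pt "-0.07 0 0.02 0 1" --pt "-0.08 -0.02 0.06 0 1" --pt "-0.08 -0.03 0.1 0 1" --pt "-0.08 -0.05 0.14 0 1" --pt "-0.08 -0.06 0.18 0 1" --pt "-0.08 -0.07 0.22 0 1" --pt "-0.08 -0.08 0.25 0 1" --pt "-0.08 -0.08 0.25 0 1" --pt "-0.08 -0.08 0.25 0 1"

```text
time_s: 10.3
position: [0.536, -0.2465, 0.3219]
tcp_rot: [[-0.001, 0.958, 0.286], [0.001, 0.286, -0.958], [-1.0, -0.0, -0.001]]
contact_force: [0.1, 0.6, 0.0]
width: -0.0001
```

```bash
python3 - <<'E'
from h import *
s=ctrl.state();print(s['time_s'],s['position'],s['contact_force'])
t=ctrl.get_image("top");b=ctrl.get_image("scene")
c=np.array([.5378,.0187])
cv2.imwrite("pics/s7.png",cv2.resize(b[160:280,190:350],None,fx=5,fy=5,interpolation=cv2.INTER_CUBIC))
o=[overlay(t,"top",c,112.5,112.5,d,(205,100,315,210),3.6) for d in (0,.012)]
cv2.imwrite("pics/o7.png",np.hstack(o))
o=[overlay(b,"scene",c,112.5,112.5,d,(190,170,315,270),3.2) for d in (0,.012)]
cv2.imwrite("pics/o7s.png",np.hstack(o))
E
```

```text
10.3 [ 0.53602522 -0.24653989  0.32185559] [0.11374847 0.59708919 0.0372267 ]
```

View pics/s7.png

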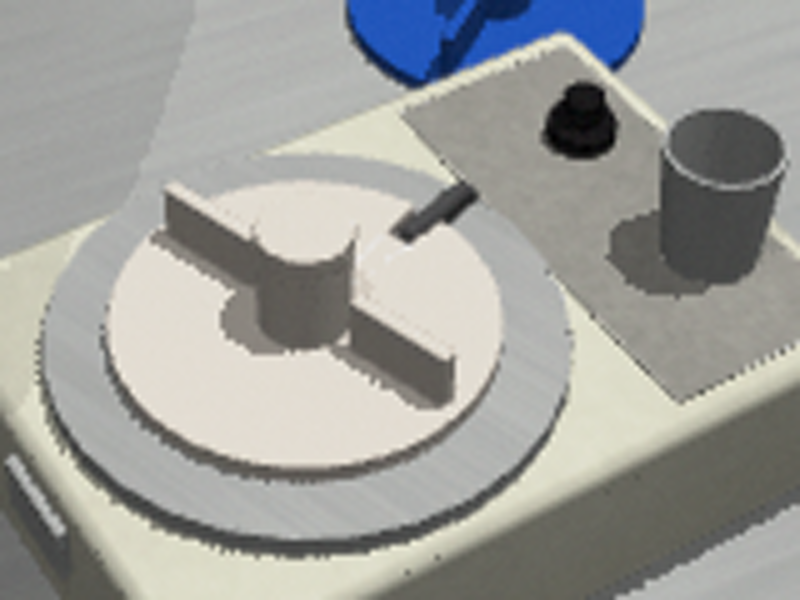

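View pics/o7.png

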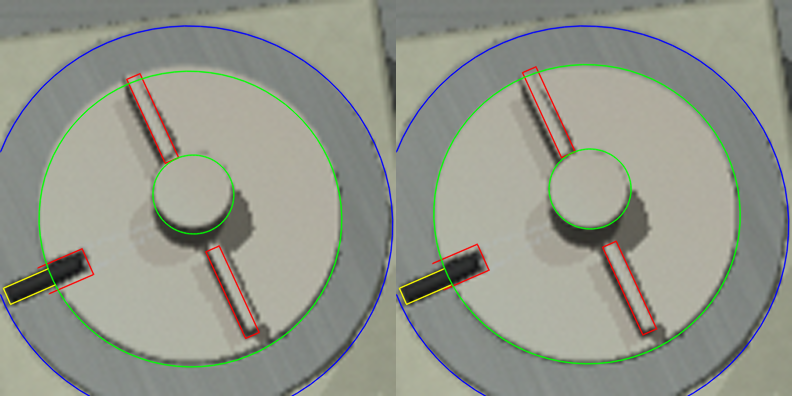

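View pics/o7s.png

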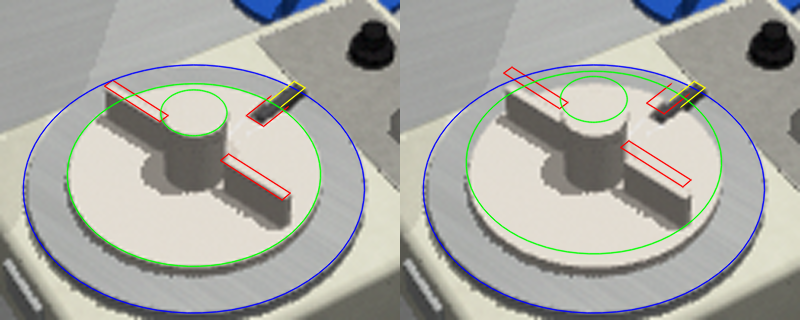

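In the scene view the plate lies flat on the flange and fits the seated outline (left overlay), not the raised one. The key fills the notch at (435,212). The nut and cup are undisturbed.

```bash
python3 -c "
from station import ctrl
print(ctrl.hand_in())"
```

```text
the job is handed in; nothing more can be done
None
```

The plate is seated on the flange with its notch over the key, and the job is handed in. I used about 10.5 s of the 51 s; no verdict is reported.

- **Turning:** I pushed the near paddle with the shut fingertip and turned the white plate about 20° counter-clockwise. A clear top view then put the notch at about 112.1° and the key at about 112–112.5°.
- **Pressing:** I pressed on the hub. The plate slid down at about 5–6 N and stopped hard at 18 N. The fingertip height there was 173.6 mm, and a fully seated hub top should be at 174 mm. I then moved the arm well clear.
- **Last checks:** Both cameras showed the plate flat on the flange with the key filling the notch. In the scene camera its outline fits the seated height and clearly not the raised one. The nut and cup had not moved, and the arm was touching nothing.
- **Disagreements:** I measured the starting misalignment as about 20°, less than the stated 40–180°, but only one key and one notch were visible. The scene camera's overlays were about 1–2 pixels off, so I took the alignment from the top camera.

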